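Load the tinting dispenser rail and wedge its end stop

ROBOT

A 7-joint arm with a two-finger parallel gripper is mounted at the origin on a cart in front of the work surface, level with it; the furniture and walls round the work are solid. World frame = base frame: x ahead of the robot, y to its left, z up, the work surface at z = 0. Lengths are in m, angles in rad, forces in N, time in s.
With the tool pointing down it reaches from about 0.425 to 0.95 m from the base axis. Payload 4.7 kg.
Tool frame: the origin (TCP) lies between the finger pads; the fingertips stand 25 mm ahead of it and the grasp point (between the pads) lies 6 mm ahead of it; z points along the fingers, y is the line along which they close (so a half turn about z gives the same grasp; the last joint's range is limited). The gripper opens to 85 mm and grips with 20 to 120 N. Pads are 22 mm wide; open, the fingers measure 114 mm over their backs; the gripper's body (76 mm by 85 mm) begins 54 mm behind the grasp point. The pads swing forward as they close: fully open they stand 13 mm farther back than shut.
Start: joints at [1.107, 0.469, -0.049, 1.532, 0.024, 1.141, -0.082], TCP at [0.284, -0.612, 0.256] pointing down, gripper open.
Joint ranges: [-2.59, 2.59], [-0.33, 1.99], [-1.39, 1.29], [0.1, 2.45], [-1.04, 4.18], [0.21, 1.99], [-2.66, 2.66]. Speed limits (rad/s): [2.57, 2.57, 3.14, 3.14, 3.14, 3.14, 3.14].

INTERFACE

Orientations are given as a 3x3 rotation matrix whose columns are the frame's x, y, z axes.
In Python, from rig import * gives the robot as it stands. Calls block until the motion is done:
- movep(position, orientation): joint-space move of the TCP to a pose.
- move_l(position, attitude=None, feed=0.15, until_force=None): straight line of the TCP; attitude=None keeps the orientation; feed is the mean speed in m/s. With until_force (N) it stops when the force on the tool has changed by that much, and returns True; else False.
- move_joints(angles): joint-space move.
- command_gripper(opening, newtons=None): finger opening in m; newtons is the grip in N (None keeps the last); returns when the fingers have stopped.
- sleep(seconds).
- inverse_kinematics(position, orientation): joint angles nearest the present ones, or None.
- sense(): the state.
- camera(name): name is "scene" or "top" or "wrist"; returns (picture, depth): 420x560x3 uint8, red, green, blue; 420x560 float32, m along the optical axis (not along the pixel's ray), 0 where there is no reading.
- camera_params(name): a dict with "K" (3x3 intrinsics, pixels), "position" and "rotation" of the camera in the world; the wrist camera has in their place "tool_from_camera" (4x4, takes a point from camera to tool coordinates, whose origin is the TCP and whose axes are the flange's). Camera axes: x right, y down, z forward; pixel columns grow to the right and rows downward; lengths in m; the calibration is good to about 2 mm. A picture is of the moment at which its call begins: read the wrist's pose just before it. camera_params takes no time and is no camera call.
A pose or a line that the arm cannot do raises Unreachable and nothing moves.
- finish_job(): hands the job in; it is judged then, once.
The state is a dict: "time_s": time; "joint_pos": joint angles; "qd": joint speeds; "joint_efforts": joint torques, N m; "position": TCP position; "tcp_rot": TCP orientation; "wrist_force": force on the tool from outside, world axes, zero at the start; "ft_torque": the same for the moment, N m; "finger_gap": finger opening in m; "gripper_force": force on a finger pad.
Only numpy, scipy, OpenCV 4.12 (cv2) and the standard library are available. Lean on these libraries where they do the work, as an engineer would, in place of code of your own. Each camera call takes 0.05 s, during which the arm holds its last target. There are 200 camera calls.

TASK

Load the dispenser rail: slide every pump module that is there in through the rail's mouth, filling the stations from the closed end without a gap, each one centred on its station so that the detent hump has sprung up into its foot. Then slide the dovetailed end stop, narrow end first, into the tapered mouth until it wedges tight, its outer edge flush with the ends of the jaws. Leave the other things on the bench where they are.

Things in the scene. Friction and masses are not known exactly. Their poses are not given: they have to be found in the camera images.
- dock: The dispenser rail, fixed. x = direction of sliding in, y across, z up; origin on the worktop under the throat, where the tapered mouth meets the straight channel. Dark base plate 94 mm wide, x = -150 to 266 mm; its top, the floor on which parts slide, is at z = 8 mm. From x = -150 to -65 the floor is an open apron without walls.
- throat (a point): On the floor at dock x = 0, axes as dock. Beyond it (x = 0 to 258 mm) a straight channel 43 mm wide, with overhanging lips 32 mm apart, their undersides 11.5 mm and tops 16 mm above the floor; a pump's foot runs under the lips. Closed by an end wall at x = 258, 26 mm high.
- landing (a point): Middle of the apron's free floor (dock x = -108 mm, z = 8 mm), axes as dock: set a part down here, then slide it in.
- station1 (a point): Channel floor at the detent nearest the mouth (dock x = 40 mm), axes as dock. A seated pump's origin lies here.
- station2 (a point): The same for the second detent (dock x = 102 mm).
- station3 (a point): The same for the third detent (dock x = 164 mm).
- station4 (a point): The same for the detent at the closed end (dock x = 226 mm).
- seat (a point): Where the end stop's origin lies when just wedged (dock x = -35, floor); its outer edge is then flush with the jaws' outer ends; pressed harder it gives a mm or two at most. Tapered mouth, x = -65 to 0: jaws 16 mm high leaning inward 20 degrees (undercut), closing in 8 degrees a side, 66 mm apart at the floor outside, 48 at the throat.
- detent1 (a joint): Sprung brass hump in the floor at station 1: 0 = up (2.5 mm proud), grows in m as pressed; 0.0025 = level. Spring 1.6 N up, 2.6 N when level. A pump is pushed over it with some 3 to 8 N; it springs up into the 16 mm wide notch across the middle of the pump's underside (play about 1 mm either way). Pumps for farther stations pass over it.
- detent2 (a joint): The same at station 2.
- detent3 (a joint): The same at station 3.
- detent4 (a joint): The same at station 4.
- end_stop: End stop, loose: low tapered aluminium dovetail plate 58 mm long (x), 10 high; leaning sides 64 mm apart at the foot of the wide end (-x), 48 at the narrow end (+x), which goes in first; dark upright grip fin 34 (x) x 12 (y) mm, z = 10 to 50. Origin: underside centre. About 0.2 kg. The undercut bars entry from above: set it on the apron, slide it in.
- pump1: Dosing pump module, loose, standing (3 or 4 are there; else None). Origin: underside centre; z up, x along its length = sliding direction (same either way round), y across. Black foot 56 (x) x 38 (y) mm, 9 high; grey body 50 x 27 up to z = 36; on it an upright black grip fin 36 (x) x 12 (y) mm, z = 36 to 71. About 0.2 kg.
- pump2: Another pump module, just like pump1 (or absent).
- pump3: Another pump module, just like pump1 (or absent).
- pump4: Another pump module, just like pump1 (or absent).
- lid: Tin lid lying flat, 93 mm across, 7 mm high, a loose bystander; origin at the centre of its underside.
- toner_a: Small dropper bottle, 42 mm across, 106 mm high, a loose bystander; origin at the centre of its underside.
- pen: Black marker lying, 140 mm long, a loose bystander; origin at the centre of its underside.

How it is judged:
By the outcome, as a careful person would: the job done as asked, in the order asked, and still so for the second after the job is handed in, with the robot touching nothing.
Of pump1, pump2, pump3, pump4 only 3 to 4 are there at a start; the rules pass over those that are not, and their reading is None.
At some moment in a run one of pump1, pump2, pump3, pump4, end_stop may be knocked a few centimetres aside while the robot is not near it.
Once in a run the grip may slacken for a moment while it holds something.
It also fails if it takes over 210 s, if anything falls off the work surface, if the arm or the gripper's body presses on something with over 40 N, if the wrist force passes 120 N, or if a joint passes its speed limit or range.

## Working session

There is one attempt and no reset: what is moved stays moved. The work goes in short steps, each a Python script; the robot and the scene stay as the last script left them, time stands still between calls to the robot, and variables do not carry over. Pictures are saved under pics/ and viewed, at most 14 in all, crops included, and the job is handed in when it is done.

```bash
mkdir -p pics; ls
python3 - <<'E'
from rig import *
import cv2, numpy as np
for n in("top","scene"):
    p,d=camera(n); cv2.imwrite(f"pics/{n}0.png",cv2.resize(p[:,:,::-1],(784,588),interpolation=cv2.INTER_CUBIC)); np.save(f"pics/{n}0d.npy",d); np.save(f"pics/{n}0.npy",p)
    print(n,camera_params(n))
print(camera_params("wrist")); s=sense(); print(s["time_s"],s["tcp_rot"],s["wrist_force"])
E
```

```text
pics
top {'K': array([[398.85250606,   0.        , 285.66504667],
       [  0.        , 398.85250606, 211.01268041],
       [  0.        ,   0.        ,   1.        ]]), 'position': array([ 0.38277357, -0.09682781,  0.97180439]), 'rotation': array([[-2.82152834e-02, -9.86814329e-01,  1.59378099e-01],
       [-9.99593933e-01,  2.84894576e-02, -5.64827289e-04],
       [-3.98321593e-03, -1.59329318e-01, -9.87217455e-01]])}
scene {'K': array([[387.81882439,   0.        , 278.25983238],
       [  0.        , 387.81882439, 211.1442686 ],
       [  0.        ,   0.        ,   1.        ]]), 'position': array([0.16584752, 0.42956864, 0.66126761]), 'rotation': array([[-0.78947412, -0.43341508,  0.43460555],
       [-0.61344744,  0.53373034, -0.58207746],
       [ 0.02031897, -0.72614275, -0.68724366]])}
{'K': array([[342.58576355,   0.        , 284.23781756],
       [  0.        , 342.58576355, 204.56319698],
       [  0.        ,   0.        ,   1.        ]]), 'tool_from_camera': array([[-9.75247830e-04, -9.49313229e-01, -3.14330148e-01,
         8.08978392e-02],
       [ 9.99999358e-01, -7.44362801e-04, -8.54559293e-04,
        -5.89660605e-04],
       [ 5.77268773e-04, -3.14330780e-01,  9.49313345e-01,
        -1.18336259e-01],
       [ 0.00000000e+00,  0.00000000e+00,  0.00000000e+00,
         1.00000000e+00]])}
0.1 [[ 9.06942191e-01  4.21254339e-01 -8.02865042e-04]
 [ 4.21255100e-01 -9.06940802e-01  1.58799723e-03]
 [-5.92003432e-05 -1.77843268e-03 -9.99998417e-01]] [0.26918327 0.34398958 0.36549005]
```

View pics/top0.png

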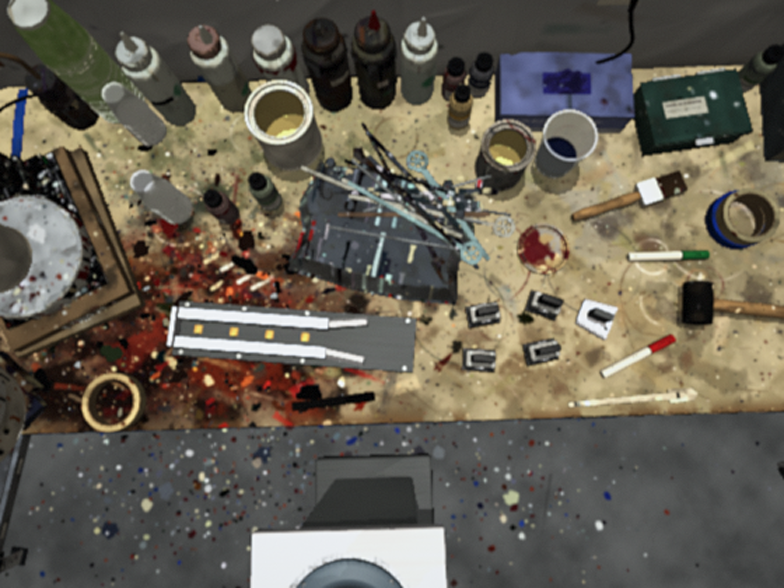

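View pics/scene0.png

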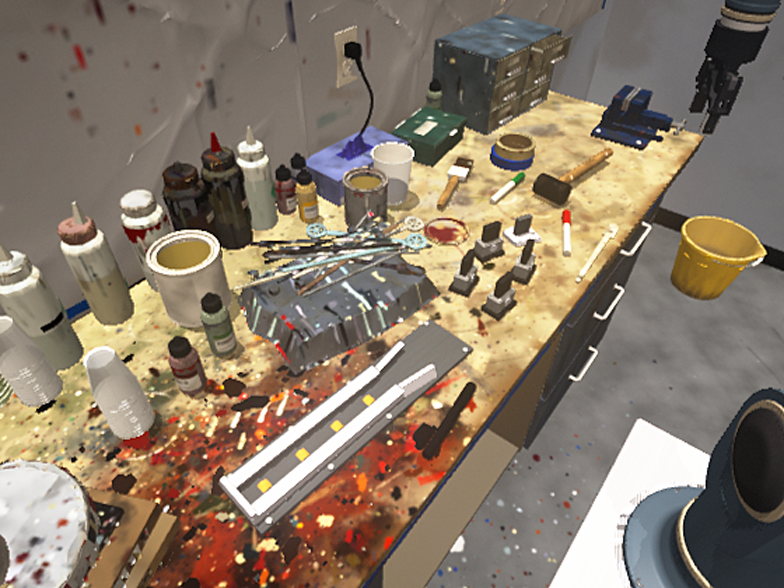

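The top view shows four pumps at (485,314), (545,304), (480,360) and (543,351), and the end stop at (597,317). The rail runs from its end wall at (170,330) to the apron end at (415,345), with humps at (199,329), (234,332), (269,334) and (305,337). Next I'll get coarse world positions from these, then look closer with the wrist camera.

```bash
cat > h.py <<'E'
from rig import *
import numpy as np, cv2
def cam(n):
    s=sense(); p,d=camera(n); c=camera_params(n)
    if n=="wrist":
        T=np.eye(4); T[:3,:3]=s["tcp_rot"]; T[:3,3]=s["position"]; T=T@c["tool_from_camera"]
        R,t=T[:3,:3],T[:3,3]
    else: R,t=c["rotation"],c["position"]
    return p,d,c["K"],np.array(R),np.array(t)
def cloud(d,K,R,t):
    v,u=np.mgrid[:d.shape[0],:d.shape[1]]
    P=np.stack([(u-K[0,2])/K[0,0]*d,(v-K[1,2])/K[1,1]*d,d],-1)@R.T+t
    P[d<=0]=np.nan; return P
def ray_z(uv,z,K,R,t):
    r=R@np.array([(uv[0]-K[0,2])/K[0,0],(uv[1]-K[1,2])/K[1,1],1]); return t+r*(z-t[2])/r[2]
def proj(P,K,R,t):
    q=(np.asarray(P)-t)@R; return q[...,:2]/q[...,2:]*[K[0,0],K[1,1]]+[K[0,2],K[1,2]]
def Rdown(a):  # tool x at angle a in the world, z down
    c,s=np.cos(a),np.sin(a); return np.array([[c,s,0],[s,-c,0],[0,0,-1.]])
def blobs(P,z0,z1,lo,hi,amin=15):
    m=((P[...,2]>z0)&(P[...,2]<z1)&(P[...,0]>lo[0])&(P[...,0]<hi[0])&(P[...,1]>lo[1])&(P[...,1]<hi[1])).astype(np.uint8)
    n,l,st,c=cv2.connectedComponentsWithStats(m); out=[]
    for i in range(1,n):
        if st[i,4]<amin: continue
        q=P[l==i]; (cx,cy),(w,h),a=cv2.minAreaRect((q[:,:2]*1000).astype(np.float32))
        if w<h: w,h,a=h,w,a+90
        out.append((cx/1000,cy/1000,np.median(q[:,2]),w,h,(a+90)%180-90,st[i,4],c[i].round()))
    return out
E
python3 - <<'E'
from h import *
p=np.load("pics/top0.npy"); d=np.load("pics/top0d.npy"); c=camera_params("top"); K,R,t=c["K"],c["rotation"],c["position"]
P=cloud(d,K,R,t)
for u,v in [(199,329),(234,332),(269,334.5),(305,337)]: print(ray_z((u/1.4,v/1.4),.0105,K,R,t).round(4))
for u,v in [(415,318),(413,370),(168,356)]: print("plate",ray_z((u/1.4,v/1.4),.008,K,R,t).round(4), P[int(v/1.4),int(u/1.4)-3].round(3))
for b in blobs(P,.055,.09,(.35,-.7),(.75,-.1)): print("fin",np.round(b[:7],3),b[7])
for b in blobs(P,.038,.055,(.35,-.7),(.75,-.1)): print("stop",np.round(b[:7],3),b[7])
E
```

```text
[0.4892 0.2517 0.0105]
[0.4822 0.191  0.0105]
[0.4762 0.1304 0.0105]
[0.4701 0.0683 0.0105]
plate [ 0.4979 -0.1224  0.008 ] [ 0.499 -0.114  0.   ]
plate [ 0.4085 -0.1161  0.008 ] [ 0.409 -0.109  0.005]
plate [0.4443 0.3046 0.008 ] [0.446 0.315 0.002]
fin [ 7.2700e-01 -2.7200e-01  6.7000e-02  8.1833e+01  3.9243e+01  8.2857e+01
  2.2200e+02] [354. 125.]
fin [ 7.4400e-01 -3.8200e-01  7.3000e-02  5.0085e+01  1.0840e+01  8.8679e+01
  9.4000e+01] [401. 118.]
fin [ 6.66000e-01 -1.68000e-01  6.10000e-02  1.82105e+02  1.34223e+02
  6.73720e+01  1.77800e+03] [314. 153.]
fin [ 7.2200e-01 -2.1300e-01  5.7000e-02  3.2206e+01  4.3090e+00 -7.5136e+01
  2.2000e+01] [331. 131.]
fin [ 5.1400e-01 -3.4500e-01  7.1000e-02  3.5905e+01  1.2720e+01  6.9123e+01
  1.1100e+02] [393. 215.]
fin [ 5.0100e-01 -2.3900e-01  7.1000e-02  3.5098e+01  1.3064e+01 -8.0879e+01
  1.0100e+02] [348. 222.]
fin [ 4.3300e-01 -3.3400e-01  7.1000e-02  3.5567e+01  1.2689e+01 -8.0413e+01
  9.7000e+01] [392. 250.]
fin [ 4.2200e-01 -2.2800e-01  7.2000e-02  3.5903e+01  1.2715e+01  8.1940e+01
  1.0000e+02] [345. 256.]
stop [ 7.4500e-01 
[... 1113 characters left out ...]
50e+01  7.2741e+01
  2.8700e+02] [299. 167.]
stop [ 5.8000e-01 -1.4200e-01  4.6000e-02  9.9506e+01  7.5912e+01  7.8547e+01
  1.0070e+03] [304. 190.]
stop [ 0.599 -0.242  0.047 23.574  7.629 25.998 29.   ] [346. 182.]
stop [ 5.0800e-01 -6.0300e-01  4.6000e-02  7.0109e+01  4.2603e+01 -7.2050e+00
  5.0600e+02] [501. 215.]
stop [ 5.0900e-01 -3.4100e-01  4.0000e-02  4.4765e+01  1.6010e+01  5.9655e+01
  5.6000e+01] [389. 218.]
stop [ 4.9000e-01 -4.3400e-01  5.0000e-02  3.3960e+01  1.2201e+01  6.6101e+01
  9.7000e+01] [430. 225.]
stop [ 4.9400e-01 -2.2400e-01  4.0000e-02  1.6766e+01  9.1310e+00  4.8319e+01
  1.8000e+01] [340. 226.]
stop [ 0.431 -0.316  0.04  16.32   7.576  0.199 22.   ] [382. 252.]
```

Run:
```python
from h import *
d=np.array([.1035,.9946]); th=np.array([.466,.0285])
for deg in (84,-96):
    for nm,p,z in [("view",th,.25),("land",th-.108*d,.09),("st4",th+.226*d,.09),("p",(.422,-.228),.08),("s",(.49,-.434),.06),("v4",th+.15*d,.25),("vp",(.46,-.3),.27)]:
        q=inverse_kinematics([p[0],p[1],z],Rdown(np.radians(deg))); print(deg,nm,None if q is None else np.round(q,2))
```

```text
84 view [ 0.48  0.2  -0.71  1.98  0.15  1.01 -0.41]
84 land [ 0.48  0.41 -0.48  2.16  0.31  0.64 -0.32]
84 st4 [ 0.2   0.73 -1.05  1.94  0.79  0.96 -1.35]
84 p [ 0.72  0.43 -0.39  2.13  0.27  0.63  0.04]
84 s [ 0.85  0.66 -0.27  1.73  0.23  0.78  0.36]
84 v4 [ 0.39  0.38 -1.02  1.88  0.36  1.09 -0.89]
84 vp [ 0.82  0.28 -0.39  1.8   0.12  1.09  0.28]
-96 view [ 0.83  0.33 -1.16  1.97  0.34  1.06  2.55]
-96 land [-0.75  0.62  1.11  2.22 -0.82  0.8  -2.33]
-96 st4 [ 0.26  0.82 -1.18  1.93  0.9   1.05  1.71]
-96 p [-0.4   0.68  1.11  2.19 -0.87  0.83 -1.97]
-96 s [ 0.43  0.67  0.33  1.76 -0.29  0.77 -2.34]
-96 v4 [ 0.47  0.44 -1.17  1.88  0.45  1.12  2.17]
-96 vp [-0.34  0.41  1.12  1.86 -0.41  1.13 -2.31]
```

Run:
```python
from h import *
d=np.array([.1035,.9946]); th=np.array([.466,.0285]); A=np.radians(84.06)
for nm,s,z in [("w1",-.05,.2),("w2",.15,.2)]:
    p=th+s*d; movep([p[0],p[1],z],Rdown(A)); sleep(.3)
    im,dd,K,R,t=cam("wrist"); np.savez(f"pics/{nm}.npz",im=im,d=dd,K=K,R=R,t=t)
    cv2.imwrite(f"pics/{nm}.png",cv2.resize(im[:,:,::-1],(784,588),interpolation=cv2.INTER_CUBIC))
    P=cloud(dd,K,R,t)
    for b in blobs(P,.020,.028,(.38,-.2),(.6,.32),100): print(nm,"lip",np.round(b[:7],4),b[7])
    hsv=cv2.cvtColor(im,cv2.COLOR_RGB2HSV); m=cv2.inRange(hsv,(14,100,120),(35,255,255))
    n,l,st,c=cv2.connectedComponentsWithStats(m)
    for i in range(1,n):
        if st[i,4]>60:
            w=ray_z(c[i],.0105,K,R,t)
            if .4<w[0]<.54: print(nm,"hump",c[i].round(1),st[i],w.round(4),np.nanmedian(P[l==i],0).round(4))
    q=P[(abs(P[...,2]-.008)<.003)&(P[...,0]>.4)&(P[...,0]<.52)&(P[...,1]<-.05)&(P[...,1]>-.11)]
    if len(q): print("apron z",np.median(q[:,2]),len(q))
print(sense()["time_s"])
```

```text
w1 lip [4.426000e-01 4.770000e-02 2.440000e-02 1.605832e+02 2.029230e+01
 8.228130e+01 3.738000e+03] [254.  87.]
w1 lip [4.938000e-01 4.220000e-02 2.440000e-02 1.608366e+02 2.026560e+01
 8.578890e+01 3.729000e+03] [316.  87.]
w1 lip [ 5.624000e-01 -4.790000e-02  2.410000e-02  2.841639e+02  1.574570e+01
  7.570200e+01  2.306000e+03] [406. 176.]
w1 hump [284.6   2.5] [276   0  18   6 107] [0.4764 0.1258 0.0105] [0.4766 0.126  0.0099]
w1 hump [354.   61.4] [342  50  28  23 217] [0.5293 0.0767 0.0105] [0.5306 0.0771 0.0008]
w1 hump [284.4  79.1] [276  71  18  17 210] [0.4703 0.0691 0.0105] [0.4697 0.0686 0.0101]
w1 hump [216.4 102.4] [211  93  13  21 113] [0.41   0.0565 0.0105] [0.4083 0.0563 0.0008]
w1 hump [213.1 122. ] [199 106  33  33 378] [0.4044 0.0405 0.0105] [0.4015 0.0394 0.0008]
w1 hump [349.4 129.2] [345 115  11  27  67] [0.523  0.0218 0.0105] [0.5254 0.0204 0.0006]
w1 hump [366.  127.5] [362 118  10  22  90] [0.5376 0.0217 0.0105] [0.5397 0.0206 0.0007]
apron z 0.00869835213483014 5256
w2 lip [4.780000e-01 1.253000e-01 2.420000e-02 3.237188e+02 7.643440e+01
 8.346470e+01 1.18
[... 304 characters left out ...]
53 0.0105] [0.4511 0.307  0.0008]
w2 hump [284.  95.] [276  87  17  17 284] [0.4897 0.2542 0.0105] [0.4897 0.2542 0.0102]
w2 hump [228.  108.7] [226  99   5  20  63] [0.4402 0.2481 0.0105] [0.4387 0.2476 0.0006]
w2 hump [284.3 165.9] [277 159  16  15 229] [0.4833 0.1928 0.0105] [0.4833 0.1931 0.0103]
w2 hump [284.3 228.5] [277 222  15  14 195] [0.4767 0.1316 0.0105] [0.4768 0.1319 0.0102]
w2 hump [341.6 267.9] [332 261  23  15 113] [0.5296 0.0829 0.0105] [0.5303 0.0773 0.0006]
w2 hump [284.5 284.5] [278 279  14  12 165] [0.4704 0.0701 0.0105] [0.4704 0.0704 0.0102]
w2 hump [222.9 309.8] [206 299  35  24 270] [0.4026 0.0467 0.0105] [0.4    0.04   0.0008]
apron z 0.00854485967337798 392
3.8333
```

View pics/w1.png

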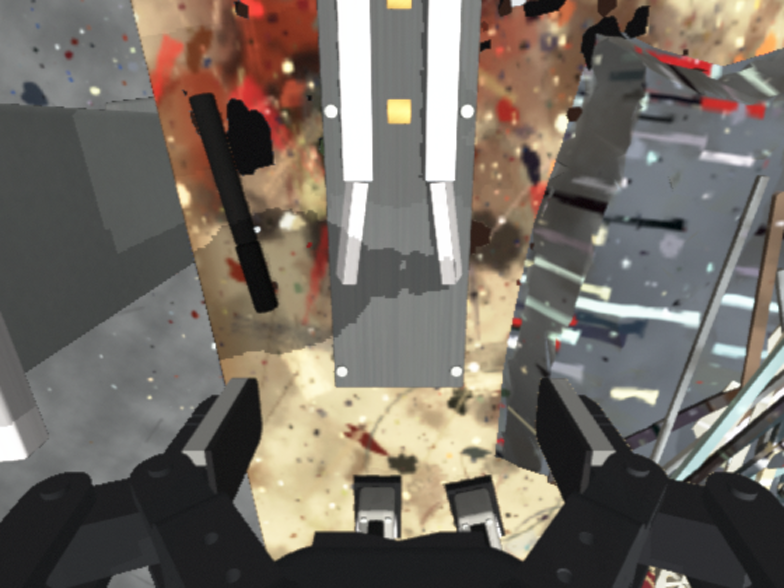

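The wrist view shows the rail at close range. The throat is at about (400,181), station 1's hump at (399,111), and the apron end at row 385. The pen lies clear on the left. Next I'll look at the pumps, take the nearest one and set it on the landing.

```bash
cat >> h.py <<'E'
A=np.radians(84.01); D=np.array([np.cos(A),np.sin(A)]); N=np.array([-D[1],D[0]]); TH=np.array([.4660,.0295])
dk=lambda x,y=0: TH+x*D+y*N
todk=lambda p: (float((np.asarray(p)[:2]-TH)@D),float((np.asarray(p)[:2]-TH)@N))
def view(x=.455,y=-.34,z=.25,a=A,save=None):
    movep([x,y,z],Rdown(a)); sleep(.3)
    im,dd,K,R,t=cam("wrist")
    if save: cv2.imwrite(f"pics/{save}.png",cv2.resize(im[:,:,::-1],(784,588),interpolation=cv2.INTER_CUBIC))
    return im,cloud(dd,K,R,t),K,R,t
def fins(P,z0=.062,z1=.083,lo=(.36,-.56),hi=(.6,-.13)):
    return [b for b in blobs(P,z0,z1,lo,hi,60) if 28<b[3]<42 and 8<b[4]<18]
def yaw(b): a=np.radians(b[5]); return min((a,a+np.pi,a-np.pi),key=lambda q:abs(q-A))
def grasp(b,ztcp,opening=.045,N_=60):
    R=Rdown(yaw(b)); command_gripper(opening,N_)
    movep([b[0],b[1],ztcp+.09],R); move_l([b[0],b[1],ztcp],feed=.12)
    command_gripper(.0,N_); s=sense(); print("gap",s["finger_gap"],"F",s["gripper_force"]); return .008<s["finger_gap"]<.016
E
python3 - <<'E'
from h import *
im,P,K,R,t=view(save="p1")
F=fins(P)
for b in F: print("fin",np.round(b[:7],4),b[7])
for b in fins(P,.043,.054): print("stop",np.round(b[:7],4),b[7])
im,P2,*_=view(y=-.30,z=.2)
for b in fins(P2): print("fin2",np.round(b[:7],4),b[7])
print("table",np.nanmedian(P2[200:260,250:320,2]))
print(sense()["time_s"])
E
```

```text
fin [ 4.22400e-01 -2.29000e-01  7.14000e-02  3.56552e+01  1.33532e+01
  8.44453e+01  7.95000e+02] [230.  58.]
fin [ 5.00700e-01 -2.40000e-01  7.14000e-02  3.59394e+01  1.32408e+01
 -8.17747e+01  7.79000e+02] [327.  62.]
fin [ 4.33400e-01 -3.35600e-01  7.14000e-02  3.60072e+01  1.30941e+01
 -7.97863e+01  5.88000e+02] [260. 184.]
fin [ 5.13900e-01 -3.45700e-01  7.12000e-02  3.59118e+01  1.31588e+01
  6.80410e+01  6.05000e+02] [349. 185.]
stop [ 5.09900e-01 -3.42300e-01  4.80000e-02  3.59483e+01  9.24290e+00
  5.29441e+01  1.03000e+02] [343. 175.]
stop [ 4.90300e-01 -4.34500e-01  5.02000e-02  3.42138e+01  1.22448e+01
  6.47528e+01  3.96000e+02] [327. 264.]
fin2 [ 4.22600e-01 -2.28700e-01  7.14000e-02  3.52563e+01  1.32255e+01
  8.33376e+01  9.96000e+02] [228. 110.]
fin2 [ 5.00800e-01 -2.40000e-01  7.14000e-02  3.59302e+01  1.32406e+01
 -8.13929e+01  9.80000e+02] [338. 114.]
fin2 [ 4.33300e-01 -3.35200e-01  7.13000e-02  3.54543e+01  1.31626e+01
 -7.97281e+01  7.38000e+02] [262. 245.]
fin2 [ 5.13500e-01 -3.45500e-01  7.12000e-02  3.62411e+01  1.27444e+01
  6.85555e+01  7.81000e+02] [362. 246.]
table 0.001895193924666999
6.7833
```

View pics/p1.png

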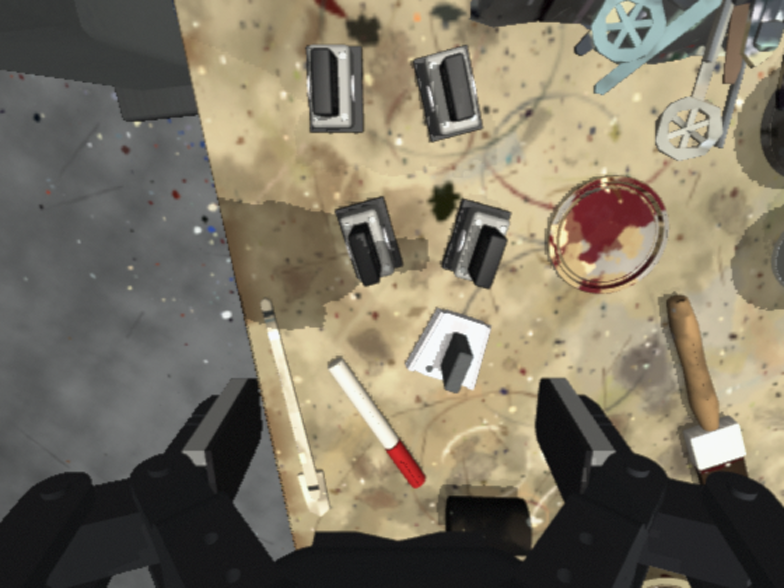

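The pumps are at (335,88), (448,90), (370,240) and (478,243). The end stop is at (450,350), with its narrow end pointing up toward the rail. Both views agree that the fin tops stand 71 mm high and the stop's fin 50 mm. Next I'll slide the first pump to station 4.

```bash
cat >> h.py <<'E'
ZP=.064; ZF=.008
def held():
    g=sense()["finger_gap"]; return .008<g<.016
def set_down(ztcp,x=-.108,a=A):
    R=Rdown(a); p=dk(x); s=sense()["position"]
    move_l([s[0],s[1],.15],feed=.2)
    movep([p[0],p[1],.14],R); move_l([p[0],p[1],ztcp+ZF+.006],feed=.12)
    c=move_l([p[0],p[1],ztcp+ZF-.002],feed=.02,until_force=4); print("contact",c,sense()["position"].round(4),"gap",sense()["finger_gap"])
def slide(x0,x1,z,step=None,lim=20,feed=.06):
    if step is None:
        p=dk(x1); r=move_l([p[0],p[1],z],feed=feed,until_force=lim)
        s=sense(); print("slid",np.round(todk(s["position"]),4),"stop" if r else "","gap",round(s["finger_gap"],4),"F",np.round(s["wrist_force"],1)); return r
    F0=None
    for x in np.arange(x0,x1+1e-6,step):
        p=dk(x); move_l([p[0],p[1],z],feed=.02); f=sense()["wrist_force"]
        print("%.1f: %.1f/%.1f/%.1f"%(x*1000,f[:2]@D,f[:2]@N,f[2]),end="  ")
    print()
E
python3 - <<'E'
from h import *
im,P,*_=view(y=-.30,z=.2)
F=fins(P); b=min(F,key=lambda b:abs(b[0]-.4225)+abs(b[1]+.229)); print(np.round(b[:6],4))
if grasp(b,ZP):
    set_down(ZP)
    z=sense()["position"][2]+.0003
    print(np.round(todk(sense()["position"]),4))
    if not slide(0,-.03,z) and held() and not slide(0,.02,z) : slide(0,.205,z)
    if held() and todk(sense()["position"])[0]>.2: slide(.206,.224,z,.001)
print(sense()["time_s"],held())
E
```

```text
[ 4.22500e-01 -2.29000e-01  7.15000e-02  3.54506e+01  1.31903e+01
  8.37843e+01]
gap 0.011184703388226412 F 59.55169916152954
contact True [ 0.4554 -0.0781  0.0727] gap 0.011204064143823578
[-0.1081 -0.0007]
slid [-0.0298  0.0002]  gap 0.0112 F [-0.2  0.5 -1.8]
slid [ 0.0207 -0.0002]  gap 0.0111 F [-0.   2.  -0.6]
slid [0.205 0.   ]  gap 0.0109 F [-1.  -0.5  1.1]
206.0: -0.8/-0.4/0.1  207.0: -1.1/-0.1/-0.8  208.0: -1.6/-0.0/-0.1  209.0: -1.4/-0.3/0.4  210.0: -1.4/0.6/0.8  211.0: -1.5/0.3/0.8  212.0: -0.8/0.8/-0.2  213.0: -1.2/0.2/0.4  214.0: -1.2/0.4/0.3  215.0: -2.6/0.5/-0.5  216.0: -1.6/0.5/-1.0  217.0: -1.3/-0.9/-0.2  218.0: -1.2/-0.7/-0.4  219.0: -0.6/0.0/0.0  220.0: -0.3/0.4/-0.4  221.0: -0.1/-0.1/-0.0  222.0: 0.6/-0.2/-0.5  223.0: 0.5/0.3/-1.0  224.0: 0.7/-0.1/-0.5  
22.3 True
```

Run:
```python
from h import *
z=sense()["position"][2]
print(np.round(todk(sense()["position"]),4),z)
slide(.2245,.2305,z,.0005); slide(.226,.226,z,.001)
print(sense()["time_s"],held())
```

```text
[0.2242 0.    ] 0.07295637681669069
224.5: 1.0/0.4/-1.5  225.0: 0.4/-0.4/-1.6  225.5: 0.5/-0.0/-2.8  226.0: 0.0/-0.4/-3.0  226.5: 0.2/-1.1/-1.4  227.0: 1.1/0.4/-2.3  227.5: -0.6/0.7/-2.5  228.0: 0.2/-0.2/-1.6  228.5: -2.5/0.3/-0.6  229.0: -4.1/0.6/1.7  229.5: -2.1/-0.7/-0.6  230.0: -3.9/-1.6/0.3  230.5: -4.8/-0.2/1.8  
226.0: -0.0/0.2/-2.8  
25.925 True
```

Run:
```python
from h import *
z=sense()["position"][2]
for x in np.arange(.2255,.2214,-.0005): slide(x,x,z,.001)
slide(.226,.226,z,.001)
print(sense()["time_s"],held())
```

```text
225.5: 0.6/0.7/-2.1  
225.0: 0.2/-0.4/-3.2  
224.5: 0.1/-0.1/-1.5  
224.0: 0.2/0.1/-1.1  
223.5: 1.2/0.7/-1.2  
223.0: 1.2/0.8/-1.4  
222.5: 3.1/0.4/-0.8  
222.0: 2.9/-0.3/-0.3  
221.5: 3.2/0.6/0.3  
226.0: -2.3/-0.7/2.2  
28.55 True
```

Run:
```python
from h import *
z=sense()["position"][2]
s=sense(); print(s["wrist_force"].round(1),todk(s["position"]),z,s["finger_gap"])
for x in (.2255,.225,.2245,.2255,.2258): slide(x,x,z,.001)
command_gripper(.045); s=sense(); print(s["wrist_force"].round(1))
p=s["position"]; move_l([p[0],p[1],.17],feed=.2)
q=dk(.15); im,P,K,R,t=view(q[0],q[1],.2,save="s4")
for b in blobs(P,.073,.086,(.42,-.05),(.55,.32),60): print("fin",np.round(b[:7],4),np.round(todk(b),4))
print(sense()["time_s"])
```

```text
[ 0.4 -2.3  2.2] (0.2248713723739647, -9.525201151524762e-05) 0.07283424696006403 0.011234385374460771
225.5: -2.8/-0.7/3.3  
225.0: -2.3/-0.0/3.1  
224.5: -1.2/-1.4/0.8  
225.5: -1.6/0.0/0.9  
225.8: -2.5/0.2/2.6  
[ 0.7 -0.3 -0.1]Traceback (most recent call last):
  File "<stdin>", line 8, in <module>
  File "h.py", line 31, in <lambda>
    todk=lambda p: (float((np.asarray(p)[:2]-TH)@D),float((np.asarray(p)[:2]-TH)@N))
                           ~~~~~~~~~~^^^
ValueError: setting an array element with a sequence. The requested array has an inhomogeneous shape after 1 dimensions. The detected shape was (8,) + inhomogeneous part.
```

View pics/s4.png

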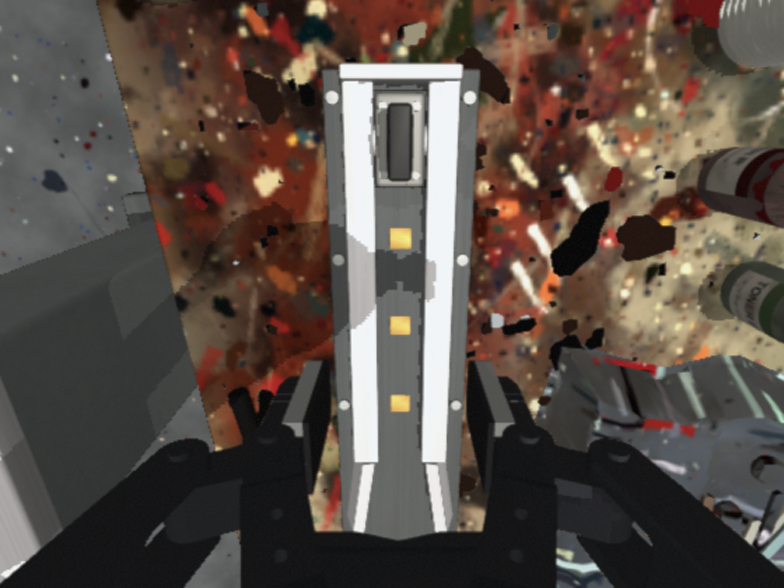

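```bash
cat >> h.py <<'E'
def seatcheck(x=.15,z=.2,n=3):
    q=dk(x); movep([q[0],q[1],z],Rdown(A)); sleep(.4); out={}
    for _ in range(n):
        im,dd,K,R,t=cam("wrist"); P=cloud(dd,K,R,t)
        Q=np.stack([(P[...,:2]-TH)@D,(P[...,:2]-TH)@N,P[...,2]],-1)   # dock frame
        for b in blobs(Q,.073,.086,(-.2,-.04),(.3,.04),60): out.setdefault(("fin",round(b[0]/.03)),[]).append((b[0],b[1],b[3],b[4],b[2],b[5]))
        hsv=cv2.cvtColor(im,cv2.COLOR_RGB2HSV); m=cv2.inRange(hsv,(14,100,120),(35,255,255))
        nn,l,st,c=cv2.connectedComponentsWithStats(m)
        for i in range(1,nn):
            if st[i,4]>60:
                w=todk(ray_z(c[i],.0105,K,R,t))
                if abs(w[1])<.008: out.setdefault(("hump",round(w[0]/.03)),[]).append(w)
        # end wall inner/outer edges: points at z~.034
        m=(Q[...,2]>.031)&(Q[...,2]<.037)&(abs(Q[...,1])<.015)&(Q[...,0]>.24)&(Q[...,0]<.29)
        if m.sum()>20: out.setdefault(("wall",0),[]).append(np.percentile(Q[m][:,0],[2,98]))
    for k in out: print(k,np.round(1000*np.mean(out[k],0),1))
E
python3 - <<'E'
from h import *
seatcheck(); q=dk(.226-.05); seatcheck(.226-.06,.17); print(sense()["time_s"],sense()["position"],dk(.166))
E
```

```text
('fin', 8) [2.25700e+02 4.00000e-01 3.54127e+04 1.24138e+04 7.95000e+01 1.18300e+02]
('hump', 5) [ 1.64e+02 -1.00e-01]
('hump', 3) [102.5  -0.3]
('hump', 1) [40.9  0.1]
('wall', 0) [257.8 265.3]
('fin', 8) [2.25600e+02 3.00000e-01 3.57242e+04 1.28670e+04 7.95000e+01 1.06700e+02]
('hump', 5) [164.6  -0.2]
('hump', 3) [102.9  -0.2]
('hump', 1) [41.1  0. ]
('wall', 0) [258.  265.5]
33.25 [0.48343018 0.19446677 0.17024132] [0.48332291 0.19459366]
```

Pump 1 is seated: the fin is at dock x 225.6, and the wall at 258.0 and hump 3 at 164.3 agree with the model. Next is the second pump, carried low.

```bash
cat >> h.py <<'E'
def set_down(ztcp,x=-.108,lift=.03):
    p=dk(x); s=sense()["position"]
    move_l([s[0],s[1],ztcp+lift],feed=.12)
    move_l([p[0],p[1],ztcp+lift],Rdown(A),feed=.12)
    if not held(): return False
    c=move_l([p[0],p[1],ztcp+ZF-.002],feed=.03,until_force=4); s=sense(); print("contact",c,s["position"].round(4),"gap",s["finger_gap"]); return c and held()
def load(xy,st):
    im,P,*_=view(y=-.30,z=.2); F=fins(P)
    for b in F: print(np.round(b[:6],4))
    b=min(F,key=lambda b:abs(b[0]-xy[0])+abs(b[1]-xy[1]))
    if not grasp(b,ZP) or not set_down(ZP): print("LOST"); return
    z=min(sense()["position"][2],.073)+.0003
    for x in (-.03,.02,st-.012):
        if slide(0,x,z) or not held(): print("STOPPED"); return
    slide(st-.006,st,z,.001); s=sense(); print("held",held(),s["wrist_force"].round(1))
    command_gripper(.045); p=sense()["position"]; move_l([p[0],p[1],.17],feed=.2)
    seatcheck(st-.06,.19); print(sense()["time_s"])
E
python3 - <<'E'
from h import *
load((.5008,-.24),.164)
E
```

```text
[ 5.00700e-01 -2.40000e-01  7.14000e-02  3.59687e+01  1.31239e+01
 -8.17612e+01]
[ 4.33200e-01 -3.35300e-01  7.13000e-02  3.59656e+01  1.33110e+01
 -8.07553e+01]
[ 0.5142 -0.3443  0.0712 33.3621 12.9065 69.619 ]
gap 0.011162099822797603 F 59.529317021369934
contact True [ 0.4545 -0.0779  0.0728] gap 0.011117461895710593
slid [-0.0297  0.0002]  gap 0.0113 F [-0.3 -0.2 -1. ]
slid [ 0.0206 -0.0002]  gap 0.0111 F [ 0.5  1.5 -0.3]
slid [0.1519 0.    ]  gap 0.0115 F [ 0.  -1.7  0.5]
158.0: 0.5/-1.0/-1.0  159.0: 0.9/0.8/-0.7  160.0: 0.5/-0.5/-0.2  161.0: 0.4/0.5/0.1  162.0: 0.4/0.4/-2.3  163.0: -0.8/0.4/-2.1  164.0: -0.2/0.2/-2.3  
held True [-0.2 -0.2 -2.3]
('fin', 7) [2.22500e+02 3.00000e-01 2.99884e+04 1.26943e+04 7.95000e+01 3.43500e+02]
('fin', 5) [ 1.64300e+02  4.00000e-01  3.54817e+04  1.27844e+04  7.95000e+01
 -2.31300e+02]
('hump', 3) [ 1.025e+02 -1.000e-01]
('hump', 1) [40.7 -0.1]
48.7
```

Run:
```python
from h import *
load((.4332,-.3353),.102)
```

```text
[ 4.88000e-01 -3.23700e-01  7.13000e-02  3.57555e+01  1.29718e+01
  7.28262e+01]
[ 4.33200e-01 -3.35300e-01  7.13000e-02  3.59878e+01  1.32761e+01
 -7.97775e+01]
gap 0.011052550455015601 F 59.32117581367493
contact True [ 0.4545 -0.0779  0.0728] gap 0.01088669576358668
slid [-0.0296  0.0002]  gap 0.0112 F [-0.1 -0.1 -1.6]
slid [ 0.0206 -0.0002]  gap 0.0111 F [-0.3  1.3  0.4]
slid [0.0904 0.    ]  gap 0.0112 F [-0.9  0.4  0.4]
96.0: -0.4/-0.3/-1.2  97.0: -0.1/-0.6/0.6  98.0: -0.4/-0.7/0.2  99.0: -1.0/1.1/-0.9  100.0: 1.1/0.2/-0.9  101.0: 0.8/-0.6/-2.5  102.0: 0.1/0.2/-2.7  
held True [-0.2  0.1 -2.7]
('fin', 5) [ 1.60900e+02  4.00000e-01  2.96006e+04  1.28626e+04  7.95000e+01
 -1.49900e+02]
('fin', 3) [ 1.01900e+02  4.00000e-01  3.54830e+04  1.27058e+04  7.95000e+01
 -3.64400e+02]
('hump', 1) [40.5 -0.1]
63.6
```

Pump 3 is seated. The fourth pump was knocked to (0.488, -0.324), and the fresh look before each grasp picks that up. Next I'll load it.

Run:
```python
from h import *
load((.488,-.3237),.040)
seatcheck(.15,.2)
im,P,*_=view(y=-.40,z=.2,save="stop")
for b in fins(P,.043,.054): print("stop",np.round(b[:7],4),b[7])
print(sense()["time_s"])
```

```text
[ 4.88100e-01 -3.23400e-01  7.13000e-02  3.58726e+01  1.26369e+01
  7.31517e+01]
gap 0.01113115011484549 F 59.398841857910156
contact True [ 0.4545 -0.0779  0.0728] gap 0.011297160666931282
slid [-0.0296  0.0003]  gap 0.0111 F [-0.4  0.7 -1.3]
slid [ 0.0206 -0.0002]  gap 0.0112 F [-0.6  1.7 -0. ]
slid [ 0.0285 -0.0001]  gap 0.0114 F [0.6 1.4 1. ]
34.0: -0.4/-0.1/0.2  35.0: -0.4/0.6/0.4  36.0: 0.4/0.5/-0.6  37.0: 0.0/0.1/0.3  38.0: -0.4/-0.2/0.1  39.0: 0.8/-0.1/-0.7  40.0: -0.1/-0.5/-2.2  
held True [ 0.5 -0.1 -2.2]
('fin', 3) [ 9.86000e+01  4.00000e-01  3.00353e+04  1.28133e+04  7.95000e+01
 -5.84500e+02]
('fin', 1) [ 3.9100e+01  4.0000e-01  3.5358e+04  1.2704e+04  7.9500e+01 -3.1360e+02]
77.1333
('fin', 8) [2.25800e+02 3.00000e-01 3.53755e+04 1.25445e+04 7.95000e+01 3.11900e+02]
('fin', 5) [ 1.64600e+02  6.00000e-01  3.56691e+04  1.26441e+04  7.94000e+01
 -2.13900e+02]
('fin', 3) [ 1.02500e+02  5.00000e-01  3.57021e+04  1.27666e+04  7.94000e+01
 -3.15000e+02]
('fin', 1) [ 3.99000e+01  5.00000e-01  3.64771e+04  1.19921e+04  7.93000e+01
 -3.10100e+02]
('wall', 0) [257.9 265.5]
stop [ 4.90400e-01 -4.34700e-01  5.04000e-02  3.39422e+01  1.24954e+01
  6.54921e+01  5.96000e+02] [330. 230.]
80.8333
```

View pics/stop.png

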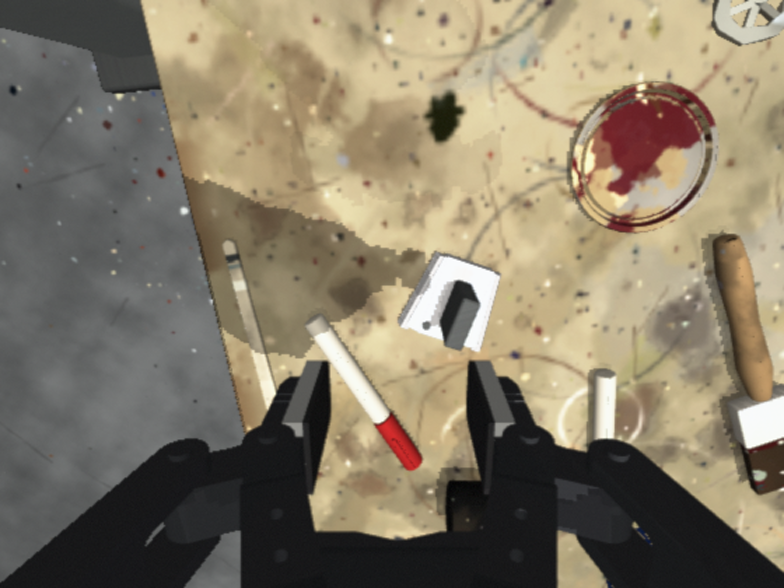

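The stop is undisturbed at (0.490, -0.435), with its narrow end toward the rail. The pump at station 1 reads about 0.8 mm short, so I'll nudge it, then bring the stop.

Run:
```python
from h import *
p=dk(.0395,.0003); command_gripper(.045,60); movep([p[0],p[1],.17],Rdown(A)); move_l([p[0],p[1],.073],feed=.12)
command_gripper(0,60); print(held(),sense()["wrist_force"].round(1))
slide(.0395,.0425,.073,.0005)
slide(.0408,.0408,.073,.001)
command_gripper(.045); move_l([p[0],p[1],.17],feed=.2); seatcheck(-.02,.19); seatcheck(.15,.2)
print(sense()["time_s"])
```

```text
True [-1.1 -0.5  4.3]
39.5: 0.0/1.3/5.9  40.0: -1.5/1.4/7.1  40.5: -3.4/1.3/7.4  41.0: -3.5/1.2/8.2  41.5: -5.0/0.6/9.5  42.0: -6.1/0.8/9.1  42.5: -6.1/0.4/9.2  
40.8: -4.0/1.1/7.5  
('fin', 3) [ 9.86000e+01  4.00000e-01  2.99709e+04  1.28216e+04  7.95000e+01
 -5.15700e+02]
('fin', 1) [ 3.94000e+01 -2.00000e-01  3.55136e+04  1.24416e+04  7.95000e+01
 -3.26800e+02]
('fin', 8) [ 2.25800e+02  3.00000e-01  3.52932e+04  1.25378e+04  7.95000e+01
 -4.50000e+00]
('fin', 5) [1.64700e+02 7.00000e-01 3.55926e+04 1.26522e+04 7.94000e+01 8.82000e+01]
('fin', 3) [ 1.02500e+02  4.00000e-01  3.56525e+04  1.27594e+04  7.94000e+01
 -4.94300e+02]
('fin', 1) [4.03000e+01 2.00000e-01 3.56729e+04 1.28434e+04 7.93000e+01 1.65800e+02]
('wall', 0) [257.8 265.5]
89.3583
```

Run:
```python
from h import *
p=dk(.0395,.0003); movep([p[0],p[1],.17],Rdown(A)); move_l([p[0],p[1],.0745],feed=.12)
command_gripper(0,60); f0=sense()["wrist_force"]; print(held(),f0.round(1))
z=.0748
def go(x):
    q=dk(x,.0003); move_l([q[0],q[1],z],feed=.02); sleep(.1); F=np.mean([sense()["wrist_force"] for _ in range(3)],0); print("%.1f: %.1f z%.1f"%(x*1e3,F[:2]@D,F[2]),end="  "); return F[:2]@D
x=.0395
while x<.0425 and go(x)>-2.2: x+=.0005
hi=x; x-=.001; print()
while x>.0365 and go(x)<2.2: x-=.0005
lo=x; print("\n",lo,hi)
go((lo+hi)/2); print(sense()["time_s"])
```

```text
True [-0.2 -0.5  6.4]
39.5: 0.1 z4.8  40.0: -2.1 z6.5  40.5: -2.7 z6.7  
39.5: -0.1 z5.8  39.0: 1.2 z4.7  38.5: 2.5 z4.9  
 0.0385 0.0405
39.5: 0.4 z5.5  93.675
```

Run:
```python
from h import *
z=.0748
def go(x):
    q=dk(x,.0003); move_l([q[0],q[1],z],feed=.02); sleep(.1); F=np.mean([sense()["wrist_force"] for _ in range(3)],0); print("%.1f: %.1f z%.1f"%(x*1e3,F[:2]@D,F[2]),end="  "); return F
while z<.0785 and go(.0395)[2]>-1.2: z+=.0004
print(z); x=.0395
while x<.0435 and go(x)[:2]@D>-2: x+=.0005
hi=x; x-=.001; print()
while x>.0355 and go(x)[:2]@D<2: x-=.0005
lo=x; print("\n",lo,hi)
go((lo+hi)/2); print(sense()["time_s"])
```

```text
39.5: 1.0 z6.2  39.5: 0.6 z3.3  39.5: 0.6 z0.0  39.5: 0.6 z-1.9  0.076
39.5: -0.3 z-1.9  40.0: 0.6 z-2.2  40.5: 0.2 z-1.8  41.0: 0.1 z-2.8  41.5: -0.4 z-2.6  42.0: 0.2 z-1.8  42.5: 0.0 z-1.3  43.0: -1.8 z-0.5  
42.5: -0.4 z-1.8  42.0: 0.1 z-1.0  41.5: 0.4 z-2.0  41.0: -0.2 z-2.3  40.5: 0.1 z-2.7  40.0: 0.3 z-2.7  39.5: 0.3 z-2.2  39.0: -0.2 z-2.3  38.5: 0.3 z-1.6  38.0: -0.5 z-1.4  37.5: 0.9 z-1.4  37.0: 1.3 z-0.9  36.5: 2.8 z0.6  
 0.0365 0.043500000000000004
40.0: -1.0 z-1.8  102.85
```

Scanned without pressing down, the hump's free zone is symmetric about 40.0. I'll release there and bring the end stop.

Run:
```python
from h import *
p=dk(.040,.0003); move_l([p[0],p[1],.0754],feed=.02); command_gripper(.045); move_l([p[0],p[1],.17],feed=.2); seatcheck(.15,.2,2)
im,P,*_=view(y=-.40,z=.2); b=fins(P,.043,.054); print(len(b)); b=min(b,key=lambda b:abs(b[0]-.49)+abs(b[1]+.435)); print(np.round(b[:6],4))
ZS=.045
if grasp(b,ZS) and set_down(ZS):
    z=sense()["position"][2]+.0003; print(z)
    slide(0,-.075,z,lim=15); print(sense()["time_s"])
    im,dd,K,R,t=cam("wrist"); cv2.imwrite("pics/es.png",cv2.resize(im[:,:,::-1],(784,588),interpolation=cv2.INTER_CUBIC))
```

```text
('fin', 8) [ 2.25600e+02  3.00000e-01  3.53146e+04  1.24150e+04  7.95000e+01
 -5.76000e+01]
('fin', 5) [1.64800e+02 8.00000e-01 3.53369e+04 1.24937e+04 7.94000e+01 2.45100e+02]
('fin', 3) [ 1.02400e+02  5.00000e-01  3.58906e+04  1.28410e+04  7.94000e+01
 -9.30000e+01]
('fin', 1) [4.03000e+01 8.00000e-01 3.66587e+04 1.19845e+04 7.93000e+01 1.65200e+02]
('wall', 0) [257.7 265.3]
1
[ 4.90400e-01 -4.34800e-01  5.04000e-02  3.36835e+01  1.23989e+01
  6.51904e+01]
gap 0.011296029069658736 F 59.26975071430206
contact True [ 0.4545 -0.0778  0.0539] gap 0.011363921131266098
0.054154255649282605
slid [-0.0744  0.0003]  gap 0.011 F [ 0.2  0.6 -0.8]
114.4667
```

View pics/es.png

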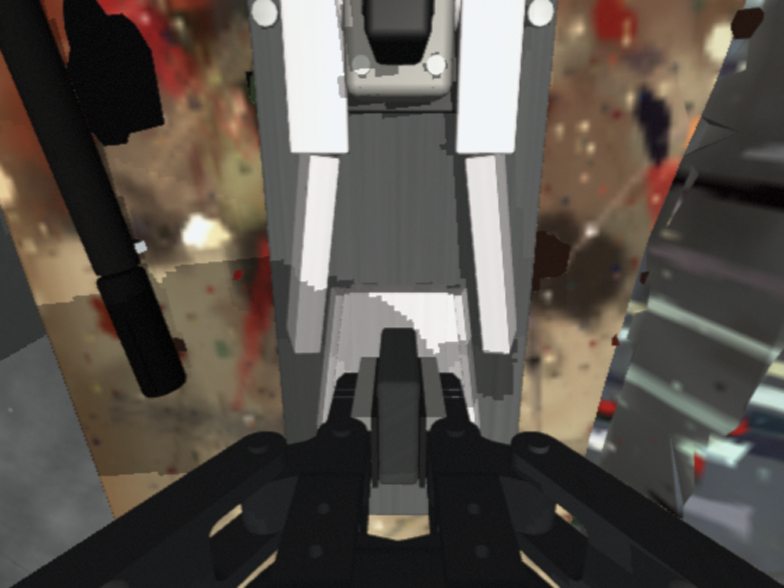

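The stop's narrow end is centred between the jaws at row 290, with the jaw ends at row 350. Pushing it in now.

Run:
```python
from h import *
z=sense()["position"][2]
r=slide(0,-.045,z,lim=15,feed=.04)
if not r:
    r=slide(0,-.029,z,lim=22,feed=.012); s=sense(); print(s["wrist_force"][:2]@D,s["position"],held())
print(s["time_s"])
im,dd,K,R,t=cam("wrist"); cv2.imwrite("pics/es2.png",cv2.resize(im[:,:,::-1],(784,588),interpolation=cv2.INTER_CUBIC))
```

```text
slid [-0.0452  0.    ]  gap 0.0114 F [-0.2  0.5 -1.7]
slid [-0.035  -0.0006]  gap 0.0109 F [  1.9 -16.6  -1.4]
-16.260032773133652 [ 0.46297488 -0.00534359  0.05394574] True
116.9
```

Run:
```python
from h import *
command_gripper(.03); p=sense()["position"]; move_l([p[0],p[1],.17],feed=.15)
q=dk(-.10); movep([q[0],q[1],.17],Rdown(A)); sleep(.4)
im,dd,K,R,t=cam("wrist"); P=cloud(dd,K,R,t); Q=np.stack([(P[...,:2]-TH)@D,(P[...,:2]-TH)@N,P[...,2]],-1)
cv2.imwrite("pics/fin.png",cv2.resize(im[100:340,140:440,::-1],(800,640)[:2] if 0 else (750,600),interpolation=cv2.INTER_CUBIC))
for b in blobs(Q,.054,.063,(-.12,-.03),(.0,.03),60): print("stopfin",np.round(np.array(b[:6])*[1e3,1e3,1e3,1,1,1],1))
m=(abs(Q[...,2]-.0183)<.0025)&(abs(Q[...,1])<.018)&(Q[...,0]>-.1)&(Q[...,0]<.0); print("plate x",np.percentile(Q[m][:,0],[1,99])*1e3,np.median(Q[m][:,2]),m.sum())
m=(abs(Q[...,2]-.0243)<.002)&(abs(Q[...,1])>.022)&(abs(Q[...,1])<.045)&(Q[...,0]>-.1)&(Q[...,0]<.0); print("jaw x",np.percentile(Q[m][:,0],[1,99])*1e3,m.sum())
seatcheck(-.02,.19,2); seatcheck(.15,.2,2)
print(sense()["time_s"])
```

```text
stopfin [-35.7  -0.5  58.6  33.4  11.4   0. ]
plate x [-64.06034813  -7.22058155] 0.019168317975704702 2674
jaw x [-64.49961453  -0.09203626] 1482
('fin', 3) [9.80000e+01 5.00000e-01 2.88761e+04 1.28340e+04 7.95000e+01 4.39800e+02]
('fin', 1) [3.95000e+01 7.00000e-01 3.54684e+04 1.25765e+04 7.95000e+01 3.67800e+02]
('fin', 8) [2.25700e+02 3.00000e-01 3.53620e+04 1.25675e+04 7.95000e+01 2.37500e+02]
('fin', 5) [ 1.64800e+02  6.00000e-01  3.52105e+04  1.26783e+04  7.95000e+01
 -2.10000e+02]
('fin', 3) [ 1.02400e+02  4.00000e-01  3.59520e+04  1.27423e+04  7.93000e+01
 -5.65200e+02]
('fin', 1) [ 4.02000e+01  5.00000e-01  3.69183e+04  1.20056e+04  7.93000e+01
 -3.93300e+02]
('wall', 0) [257.8 265.5]
121.1833
```

View pics/fin.png

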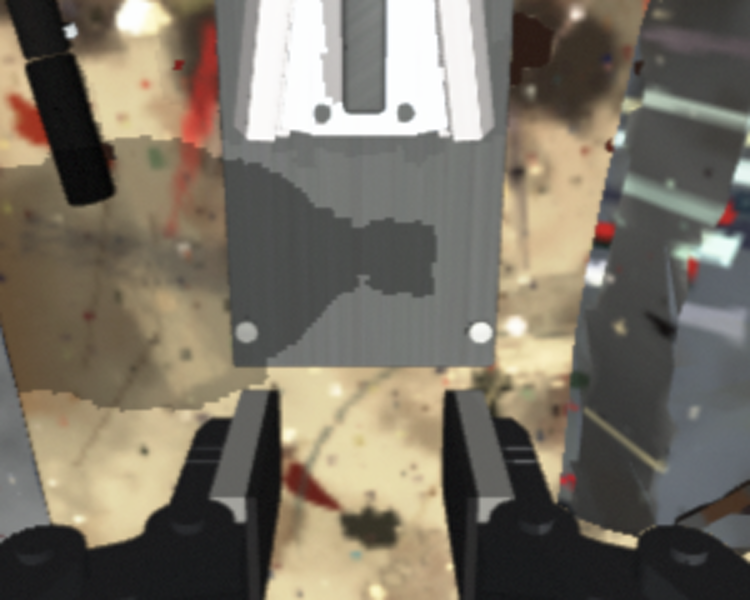

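The picture shows the stop's outer edge at row 135, in line with the jaw ends at row 138, which is flush within 0.5 mm. The pumps have not moved. Handing in.

```bash
python3 -c "
from rig import *
print(finish_job())"
```

```text
the job is handed in; nothing more can be done
None
```

I loaded all four pumps onto their stations (within about 1 mm by camera), wedged the end stop in place with its outer edge flush with the jaws to about 0.5 mm, and handed the job in at about 121 s of the 210 s; no verdict was returned.

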